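# Load and clamp a two-part plaster mould in a ratchet clamp

### The job

Stand the loose plaster mould half in the mould clamp, hollow face to the hollow face of the half already in there, setting it down rather than dropping it. Then wind the ratchet knob clockwise until the mould is closed and the pawl holds at a tooth that leaves the press plate's springs about half squeezed - never squeezed solid - and let go. Leave the slip jar, the clay cup and the rubber rib alone.

Things in the scene. Friction and masses are not known exactly. Their poses are not given: they have to be found in the camera images.
- clamp: Grey mould clamp, fixed on the table; base 104 (x) x 280 (y) x 12 mm. Origin: centre of the base's underside; +y runs along the clamp from the ratchet end to the back jaw, z up. A gear housing (94 x 84 mm, 60 mm high) at y = -85 mm carries ratchet and knob. The back jaw, a bracket 66 mm high, is bolted in slots with its inner face anywhere from y = 101 to 113 mm (not told where).
- lane (a point): Point on top of the base, 12 mm above the table, on the centre line of the lane in which the mould stands (clamp x = 0, y = 50 mm); axes as the clamp's. The lane runs along y between two round steel rails 10 mm thick and high, clear width 59.5 mm for the 56 mm wide mould; the round rails lead it in.
- rack_exit (a point): Point on the housing's front (clamp y = -43 mm), 50 mm above the table, where the rack comes out. The rack drives a crosshead and, before it on four springs, the press plate (rubber face 54 x 46 mm, centred 50 mm above the table). Plate face at clamp y = 5 mm + 12 mm per rad of knob while slack. Springs: together 1.6 N/mm, no preload, solid at 16 mm; half = 8 mm = 13 N = 0.15 N m at the knob.
- knob (a joint): Angle of knob and toothed wheel, rad, 0 to 4.3; grows clockwise seen from above, which advances the plate. At 0 the knob's bar lies along the clamp's x. 20 teeth: the pawl catches at each multiple of 0.314 rad (3.8 mm of plate travel). Let go between teeth, a loaded knob springs back to the last one passed. The pawl alone drags 0.02 to 0.06 N m, rising along a tooth, falling at its click.
- knob_grip (a point): Point on the vertical axis of the black knob at gripping height, 97 mm above the table. The knob is an upright bar 50 mm long, 13 thick, 36 high (74 to 110 mm above the table), gripped from above across its 13 mm, on a 44 mm disc over the 72 mm toothed steel wheel (top 70 mm above the table). Only the pawl's tab is higher than the wheel: top 77 mm above the table, 63 mm from the axis.
- pawl (a joint): Angle of the sprung steel pawl on the clamp's -x side of the wheel, rad: about 0.01 when its nose is down at the root of a tooth (caught), up to 0.15 as it rides over a tooth. Lifted further by its upright tab it frees the wheel, which then runs back; otherwise the wheel cannot turn back.
- mould_front_centre (a point): Centre of the loose white plaster half, 56 (x) x 38 (y) x 80 mm (z), 0.2 to 0.4 kg, standing upright on the table; axes turn with it. Its +y side has the hollow of half a bottle, open at the top, and two small register bumps; its back is plain. Grip it across the 56 mm.
- front_mating_face (a point): Centre of the hollow-side (+y) face of the loose half, 19 mm from its centre.
- mould_back_centre (a point): Centre of the other plaster half, same size, standing loose in the lane 0 to 3 mm clear of the back jaw, its hollow (-y) side towards the press plate; axes as the clamp's. The mould closes only when the plate has pushed both halves back against the jaw.
- back_mating_face (a point): Centre of the hollow-side (-y) face of the half in the clamp. When the mould is closed the two mating face points coincide (within the lane's play).
- slip_jar: Open white jar of casting slip, 90 mm across and 98 mm high, origin under its centre; stands behind the clamp and stays there.
- bisque_cup: Unglazed clay beaker, 65 mm across and 59 mm high, origin under its centre; stays where it is.
- rib_rubber: Flat kidney-shaped rubber rib, 41 x 78 x 5 mm, lying in front of the clamp; stays where it is.
There are look-alikes about, which are no part of the job. What is shaped like the part that bears mould_front_centre but orange, purple or yellow is not meant.

How it is judged (in metres and radians):
On the way, in this order (a step that is already met when the one before it is completed fails the run):
1. the loose half stands in the clamp's lane on the base, upright, hollow face to the other half's, and has been let go (z of mould_front in the frame of clamp between 0.009 and 0.0145 m and distance between front_mating_face and back_mating_face below 0.03 m and angle between mould_front's own z axis and vertical below 0.06 rad and contact force between the fingers and mould_front below 0.05 N), for 0.2 s.
2. the press plate has closed the mould (distance between front_mating_face and back_mating_face below 0.0045 m and contact force between mould_front and mould_back above 3 N), for 0.1 s.
At the end, for the whole second after the job is handed in: Both halves stand upright on the clamp base, hollow faces together (mating face points within 4.5 mm); the pawl is down at the root of a tooth and holds the knob at rest; the halves press on each other with 6.5 to 18.5 N, the springs being squeezed about 4 to 12 mm of their 16 (z of mould_front in the frame of clamp between 0.009 and 0.0145 m and distance between front_mating_face and back_mating_face below 0.0045 m and angle between each of mould_front, mould_back's own z axis and vertical below 0.05 rad and contact force between mould_front and mould_back between 6.5 and 18.5 N and value of joint pawl below 0.05 rad and velocity of joint knob between -0.05 and 0.05 rad/s and linear speed of mould_front below 0.01 m/s); the robot touches nothing.
It fails at once if the springs are squeezed solid or the halves otherwise pressed together that hard (over 24 N) (contact force between mould_front and mould_back above 24 N).
It fails at once if the loose half is let go more than 15 mm above the clamp's base (z of mould_front in the frame of clamp above 0.027 m and contact force between the fingers and mould_front below 0.05 N).
It fails at once if a mould half is tipped over (angle between any of mould_front, mould_back's own z axis and vertical above 0.5 rad).
It fails at once if the slip jar, the clay cup or the rubber rib is moved by more than 25 mm (distance of any of slip_jar, bisque_cup, rib_rubber from where it was at the start of the episode above 0.025 m).
It also fails if it takes over 59 s, if anything falls off the work surface, if the arm or the gripper's body presses on something with over 40 N, if the wrist force passes 120 N, or if a joint passes its speed limit or range.

### The arm

A 6-joint arm with a two-finger parallel gripper is mounted at the origin on a cart in front of the work surface, level with it; the furniture and walls round the work are solid. World frame = base frame: x ahead of the robot, y to its left, z up, the work surface at z = 0. Lengths are in m, angles in degrees, forces in N, time in s.
With the tool pointing down it reaches from about 0.25 to 0.725 m from the base axis. Payload 9.7 kg.
Tool frame: the origin (TCP) lies between the finger pads; the fingertips stand 19 mm ahead of it and the grasp point (between the pads) is the TCP; z points along the fingers, y is the line along which they close (so a half turn about z gives the same grasp; the last joint's range is limited). The gripper opens to 85 mm and grips with 20 to 120 N. Pads are 22 mm wide; open, the fingers measure 114 mm over their backs; the gripper's body (76 mm by 85 mm) begins 54 mm behind the grasp point. The pads swing forward as they close: fully open they stand 13 mm farther back than shut.
Start: joints at [68.87, 4.979, 10.078, 95.1, 0, 90], TCP at [0.198, 0.513, 0.25] pointing down, gripper open.
Joint ranges: [-179.16, 179.16], [-48.56, 103.87], [-65.8, 70.77], [-126.05, 130.52], [-82.76, 87.17], [-180, 180]. Speed limits (degrees/s): [127.2, 127.2, 147.25, 180, 180, 180].

### API

Orientations are given as [roll, pitch, yaw] about the fixed x, y, z axes, in that order (R = Rz(yaw) Ry(pitch) Rx(roll)).
In Python, from workcell import telemetry, camera, calibration, workorder gives the robot as it stands.
- The arm moves only by the tool play_rows, never from a script. Its argument "increments" is a list of rows, each a list of 3 entries, a list of its own where there are three numbers: the shift along the tool's x, y, z in mm, then the turn, a rotation vector about the tool's x, y, z in degrees, then the closure, from 0 (fully open) to 1 (shut). In form: [[[x, y, z], [ax, ay, az], jaw], ...]. A call has 1 to 20 rows; each row is the pose to reach, as a shift and turn from the pose commanded when the call began, along the tool's axes at that moment; what a row does not reach only later rows make up. A row lasts 1/10 s, in which the tool goes at most 50 mm and 8.59 degrees, less where a joint would pass 70% of its speed; a pose out of reach is approached as far as the arm can. A call with a gripper value outside its range is refused whole. The fingers move at their own pace and stop on an object; "grip_force" is the grip in N (left out, the last holds). Time passes only in rows, so rows that repeat a pose let the fingers close. It gives the time, the measured TCP pose, the force, the opening and the grip force at its end, in the units of the state.
- telemetry.get_obs(): the state, without advancing time (a new reading comes with each control period).
- camera(name): name is "scene" or "top" or "wrist"; returns (picture, depth): 420x560x3 uint8, red, green, blue; 420x560 float32, m along the optical axis (not along the pixel's ray), 0 where there is no reading.
- calibration(name): a dict with "vertical_fov" (degrees; the focal length in pixels is half the picture's height over the tangent of half this angle, whatever the lens; pixels are square), "cx", "cy" (the principal point, pixels), "rvec" (rotation vector, rad) and "tvec" (3), from world to camera coordinates, as OpenCV has them; the wrist camera has in their place "hand_eye" (4x4, takes a point from camera to tool coordinates, whose origin is the TCP and whose axes are the flange's). Camera axes: x right, y down, z forward; pixel columns grow to the right and rows downward; lengths in m; the calibration is good to about 2 mm. A picture is of the moment at which its call begins: read the wrist's pose just before it. calibration takes no time and is no camera call.
- workorder.job_done(): hands the job in; it is judged then, once.
The state is a dict: "time": time; "q": joint angles; "qd": joint speeds; "joint_efforts": joint torques, N m; "ee_pos": TCP position; "tcp_rot": TCP orientation; "wrist_force": force on the tool from outside, world axes, zero at the start; "torque": the same for the moment, N m; "opening": finger opening in m; "grasp_force": force on a finger pad.
Only numpy, scipy, OpenCV 4.12 (cv2) and the standard library are available. Lean on these libraries where they do the work, as an engineer would, in place of code of your own. Each camera call takes 0.05 s, during which the arm holds its last target. There are 200 camera calls.

## Working session

There is one attempt and no reset: what is moved stays moved. The work goes in short steps, Python scripts to look and compute and a tool call to move; the robot and the scene stay as the last step left them, time stands still between calls to the robot, and variables do not carry over. Pictures are saved under pics/ and viewed, at most 10 in all, crops included, and the job is handed in when it is done.

Besides the shell and the picture viewer there is one more tool, called after "Call:" as name(argument=value, ...), one argument or row to a line, values as JSON. play_rows: Moves the arm, as the interface text tells. Its arguments: {"type":"object","properties":{"increments":{"type":"array"},"grip_force":{"type":"number"}},"required":["increments"]}

```bash
mkdir -p pics; cat > h.py <<'E'
import numpy as np, cv2
from workcell import telemetry, camera, calibration, workorder
from scipy.spatial.transform import Rotation as Ro
def cam(name):
    o=telemetry.get_obs(); rgb,d=camera(name); c=calibration(name)
    f=210/np.tan(np.radians(c["vertical_fov"])/2)
    if name=="wrist":
        T=np.eye(4); T[:3,:3]=Ro.from_euler('xyz',o['tcp_rot'],degrees=True).as_matrix(); T[:3,3]=o['ee_pos']
        T=T@np.array(c["hand_eye"])
    else:
        R=cv2.Rodrigues(np.array(c["rvec"],float))[0]; T=np.eye(4); T[:3,:3]=R.T; T[:3,3]=-R.T@np.array(c["tvec"]).ravel()
    return rgb,d,(f,c["cx"],c["cy"],T)
def ray(K,u,v):
    f,cx,cy,T=K; u=np.asarray(u,float); v=np.asarray(v,float)
    return T[:3,3], np.stack([(u-cx)/f,(v-cy)/f,np.ones_like(u)],-1)@T[:3,:3].T
def plane(K,u,v,z):
    o,r=ray(K,u,v); return o+r*((z-o[2])/r[...,2])[...,None]
def cloud(K,d):
    v,u=np.mgrid[:420,:560]; o,r=ray(K,u,v); return o+r*d[...,None]
def save(n,rgb): cv2.imwrite(f'pics/{n}.png',cv2.cvtColor(rgb,cv2.COLOR_RGB2BGR))
E
python3 - <<'E'
from h import *
for n in ('scene','top'):
    rgb,d,K=cam(n); save(n,rgb); np.savez(n,rgb=rgb,d=d,K=np.array(K[:3]),T=K[3]); print(n,K[3].round(3).tolist(),(d>0).mean())
print(telemetry.get_obs())
E
```

```text
scene [[-0.826, -0.262, 0.498, 0.025], [-0.563, 0.378, -0.735, 0.899], [0.004, -0.888, -0.46, 0.553], [0.0, 0.0, 0.0, 1.0]] 0.9958843537414966
top [[0.002, -0.984, 0.181, 0.321], [-1.0, -0.004, -0.01, 0.152], [0.011, -0.181, -0.983, 1.158], [0.0, 0.0, 0.0, 1.0]] 0.9960841836734694
{'time': 0.1, 'q': array([6.88690991e+01, 5.00836929e+00, 1.00387355e+01, 9.51015192e+01,
       5.11781969e-05, 8.99988661e+01]), 'qd': array([-0.1826994 , -0.10360731,  0.07881274,  0.01896803,  0.17705744,
       -0.02541061]), 'joint_efforts': array([-1.07257889e-03, -5.21559298e+01,  4.65653551e+01,  1.59351836e-02,
        4.11170242e-05,  4.12323146e-06]), 'ee_pos': array([0.1982034 , 0.51283309, 0.24964762]), 'tcp_rot': array([-1.79928847e+02, -5.25862658e-05,  1.58870233e+02]), 'wrist_force': array([ 0.17988555,  0.04593524, -0.21207823]), 'torque': array([ 0.03244104, -0.07343377, -0.06476025]), 'grasp_force': 0.0, 'opening': 0.08520739517059149}
```

View pics/top.png

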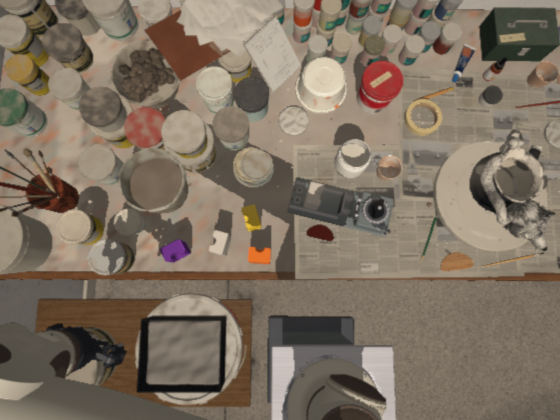

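View pics/scene.png

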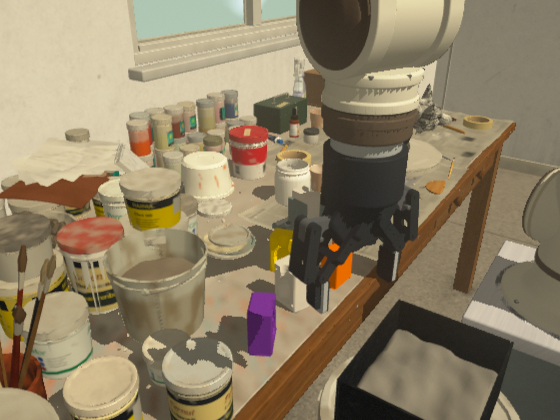

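The top view shows the clamp from (290,200) to (392,215), with the knob at (377,210). The white half is at (219,242), between the purple, yellow and orange ones. The jar is at (353,158), the cup at (388,167) and the rib at (320,232).

```bash
python3 - <<'E'
from h import *
z=np.load('top.npz'); K=(*z['K'],z['T']); P=cloud(K,z['d']); rgb=z['rgb']
hsv=cv2.cvtColor(rgb,cv2.COLOR_RGB2HSV)
def rect(m,name):
    q=P[m][:,:2].astype(np.float32)
    r=cv2.minAreaRect(q); print(name,m.sum(),'c',np.round(r[0],4),'size',np.round(r[1],4),'ang',round(r[2],1),'z',np.percentile(P[m][:,2],[5,50,95]).round(3))
Z=P[...,2]; v,u=np.mgrid[:420,:560]
box=lambda a,b,c,e:(u>=a)&(u<b)&(v>=c)&(v<e)
rect(box(205,234,225,260)&(Z>.072)&(Z<.09),'mould')
rect(box(285,395,175,240)&(Z>.054)&(Z<.064),'housing top?')
rect(box(360,400,190,232)&(Z>.095)&(Z<.12),'knob')
rect(box(340,400,180,235)&(Z>.065)&(Z<.072),'wheel')
rect(box(285,345,170,225)&(Z>.075),'backmould')
rect(box(280,310,170,225)&(Z>.06)&(Z<.072),'jaw')
rect(box(280,400,170,240)&(Z>.008)&(Z<.016),'base')
rect(box(280,400,170,240)&(Z>.008)&(Z<.12),'all')
rect(box(335,372,140,177)&(Z>.08),'jar'); rect(box(373,405,150,182)&(Z>.045),'cup')
c=rgb[140:280,190:410]; save('crop',cv2.resize(c,(792,504),interpolation=cv2.INTER_CUBIC))
E
```

```text
mould 300 c [0.4146 0.2969] size [0.0385 0.056 ] ang 76.3 z [0.076 0.08  0.083]
housing top? 588 c [ 0.5431 -0.0407] size [0.238  0.1487] ang 77.4 z [0.055 0.059 0.063]
knob 135 c [ 0.4989 -0.1087] size [0.0215 0.0479] ang 56.6 z [0.1   0.108 0.112]
wheel 424 c [ 0.5016 -0.0866] size [0.1402 0.0806] ang 72.4 z [0.066 0.07  0.072]
backmould 396 c [0.4321 0.0584] size [0.1123 0.2693] ang 72.5 z [0.076 0.091 0.096]
jaw 13 c [0.5391 0.0754] size [0.0208 0.0475] ang 89.8 z [0.061 0.067 0.07 ]
base 1303 c [ 0.5274 -0.0317] size [0.1906 0.3331] ang 2.9 z [0.009 0.012 0.015]
all 4048 c [ 0.5274 -0.0317] size [0.1906 0.3331] ang 2.9 z [0.009 0.043 0.093]
jar 236 c [0.4917 0.0206] size [0.0831 0.4239] ang 63.5 z [0.084 0.092 0.1  ]
cup 143 c [ 0.4935 -0.0043] size [0.0642 0.4623] ang 39.9 z [0.046 0.056 0.062]
```

View pics/crop.png

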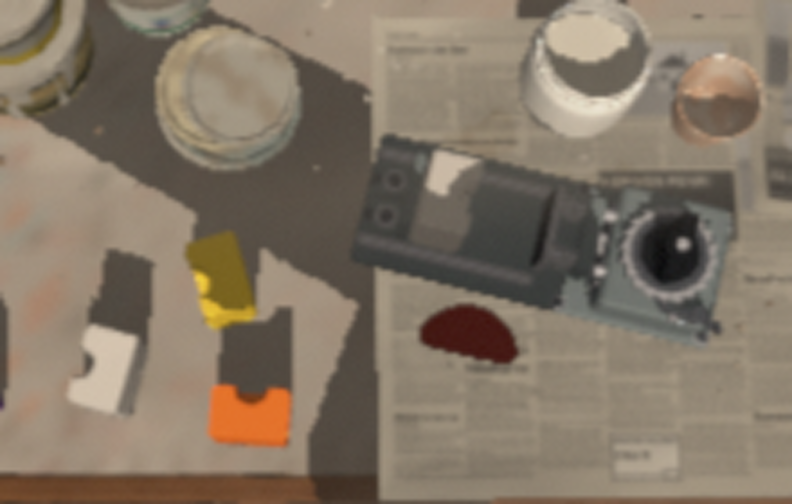

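The crop shows the white half with its hollow facing left (world +y). The clamp's jaw end is on the left and higher up, so both are yawed about -14° and share the same facing.

```bash
cat >> h.py <<'E'
def move(p,yaw,steps=True):
    o=telemetry.get_obs(); R=Ro.from_euler('xyz',o['tcp_rot'],degrees=True)
    G=Ro.from_euler('xyz',[180,0,yaw],degrees=True)
    s=R.inv().apply(np.array(p)-o['ee_pos'])*1000; r=(R.inv()*G).as_rotvec(degrees=True)
    print('move',s.round(1),r.round(2))
E
python3 - <<'E'
from h import *
print(np.array(calibration('wrist')['hand_eye']).round(3),calibration('wrist')['vertical_fov'])
z=np.load('top.npz'); K=(*z['K'],z['T']); P=cloud(K,z['d']);Z=P[...,2]; v,u=np.mgrid[:420,:560]
m=(abs(P[...,0]-.5)<.1)&(abs(P[...,1]+.01)<.2)&(Z>.1)&(Z<.115)&(v>185)&(v<240)&(u>350)
print(P[m].mean(0),m.sum())
move([.5,.0,.32],76.3)
E
```

```text
[[ 0.    -0.964 -0.268  0.068]
 [ 1.     0.     0.001 -0.001]
 [-0.001 -0.268  0.964 -0.124]
 [ 0.     0.     0.     1.   ]] 67.64322452136743
[ 0.49884963 -0.10881611  0.10822891] 127
move [-466.4 -369.6  -69.9] [-6.000e-02  5.000e-02  8.257e+01]
```

Call:
play_rows(
  increments=[
    [[-50, -40, -10], [0, 0, 8.5], 0],
    [[-95, -75, -20], [0, 0, 17], 0],
    [[-140, -110, -30], [0, 0, 25.5], 0],
    [[-185, -150, -40], [0, 0, 34], 0],
    [[-230, -185, -50], [0, 0, 42.5], 0],
    [[-280, -220, -60], [0, 0, 51], 0],
    [[-330, -260, -70], [0, 0, 59.5], 0],
    [[-380, -300, -70], [0, 0, 68], 0],
    [[-420, -335, -70], [0, 0, 76], 0],
    [[-450, -370, -70], [0, 0, 82.6], 0],
    [[-450, -370, -70], [0, 0, 82.6], 0],
    [[-450, -370, -70], [0, 0, 82.6], 0],
    [[-450, -370, -70], [0, 0, 82.6], 0],
  ],
)

```text
time: 1.4
ee_pos: [0.4859, 0.0021, 0.3192]
tcp_rot: [-179.9, 0.1, 76.0]
wrist_force: [-0.8, -0.2, -1.1]
opening: 0.0855
grasp_force: 0.0
```

```bash
python3 - <<'E'
from h import *
rgb,d,K=cam('wrist'); np.savez('w1',rgb=rgb,d=d,K=np.array(K[:3]),T=K[3]); save('w1',rgb)
o=telemetry.get_obs(); print(o['ee_pos'],o['tcp_rot'],o['q'],o['time'])
E
```

```text
[0.48511949 0.00383174 0.31947663] [-1.79914796e+02  2.36816092e-02  7.60550830e+01] [ 4.53504539e-01 -1.66804467e+00  1.10988060e+01  1.02855267e+02
 -1.75075950e-03  1.04398440e+02] 1.45
```

View pics/w1.png

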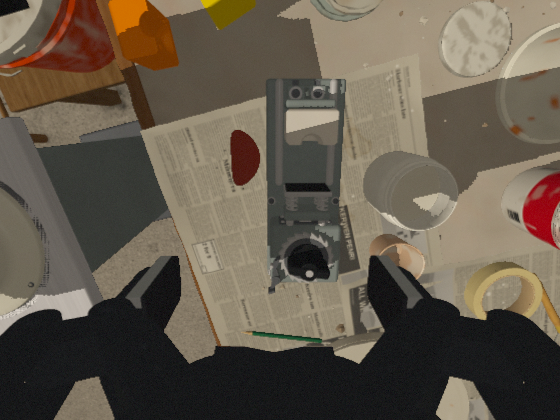

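The wrist view shows the clamp upright in the picture. The jaw is at the top (305,92), the back half's top at (312,122), the press plate near (308,186) and the knob at (310,258). The rib is at (243,158), the jar at (410,190) and the cup at (397,255).

```bash
python3 - <<'E'
from h import *
z=np.load('w1.npz'); K=(*z['K'],z['T']); P=cloud(K,z['d']);Z=P[...,2]; rgb=z['rgb']
v,u=np.mgrid[:420,:560]
print('table z', np.median(Z[100:200,180:225]), np.std(Z[100:200,180:225]))
m=((Z>.006)&(u>255)&(u<352)&(v>70)&(v<300)).astype(np.uint8)
m=cv2.morphologyEx(m,cv2.MORPH_OPEN,np.ones((3,3)))
n,l,s,c=cv2.connectedComponentsWithStats(m); k=1+s[1:,4].argmax(); M=l==k; print(s[k])
r=cv2.minAreaRect(P[M][:,:2].astype(np.float32)); print(r)
# side edges of base: low points only
a=np.radians(-14); 
Q=P[M]; 
for it in range(3):
    ex=np.array([np.cos(a),np.sin(a)]); ey=np.array([-np.sin(a),np.cos(a)])
    X=Q[:,:2]@ex; Y=Q[:,:2]@ey
    L=[];R_=[]
    for y0 in np.arange(Y.min()+.02,Y.max()-.02,.008):
        b=abs(Y-y0)<.004; L.append((y0,X[b].min())); R_.append((y0,X[b].max()))
    L=np.array(L);R_=np.array(R_)
    med=lambda A:np.median([(A[j,1]-A[i,1])/(A[j,0]-A[i,0]) for i in range(len(A)) for j in range(i+8,len(A))])
    sl,sr=med(L),med(R_); print('slopes deg',np.degrees([sl,sr]),'a',np.degrees(a),np.median(L[:,1]),np.median(R_[:,1]),Y.min(),Y.max())
    a-= np.arctan((sl+sr)/2)
# knob
kn=M&(Z>.104)&(Z<.116); print('knob top',kn.sum(),cv2.minAreaRect(P[kn][:,:2].astype(np.float32)))
mo=M&(Z>.086)&(v<160); print('back half top',mo.sum(),cv2.minAreaRect(P[mo][:,:2].astype(np.float32)),np.median(Z[mo]))
jw=M&(Z>.06)&(Z<.07)&(v<110); print('jaw top',cv2.minAreaRect(P[jw][:,:2].astype(np.float32)),np.median(Z[jw]))
hs=M&(Z>.055)&(Z<.064)&(v>200); print('housing',cv2.minAreaRect(P[hs][:,:2].astype(np.float32)))
save('w1c',cv2.resize(rgb[70:300,240:360],(400,767)[:2] if 0 else (313,600),interpolation=cv2.INTER_CUBIC))
E
```

```text
table z 0.0032813621512668145 0.02543751971490685
[  266    79    80   215 15317]
((0.5203684568405151, -0.028191491961479187), (0.27589333057403564, 0.10410543531179428), 75.94977569580078)
slopes deg [-0.24260538  1.29554137] a -14.0 0.4603704109013912 0.5623394944412725 -0.039368658899894535 0.23645593724156272
slopes deg [-0.77693025  0.8194966 ] a -14.526453178452169 0.4594616155011584 0.5611566145890614 -0.035122287383916685 0.2415086519981088
slopes deg [-0.79881873  0.79858189] a -14.547736352988633 0.4594236884600643 0.5611190914088686 -0.03495055251748157 0.24171620588024992
knob top 548 ((0.49962273240089417, -0.11128661036491394), (0.022894728928804398, 0.0482403039932251), 83.77886199951172)
back half top 1712 ((0.5335514545440674, 0.05085667967796326), (0.037183668464422226, 0.06899088621139526), 75.97036743164062) 0.09243011044999
jaw top ((0.5184363126754761, 0.07912278920412064), (0.0005541898426599801, 0.004589070100337267), 0.8975179195404053) 0.06235626243658357
housing ((0.5041217803955078, -0.09493213146924973), (0.1163134053349495, 0.09298206865787506), 75.95809173583984)
```

```bash
cat >> h.py <<'E'
A=np.radians(-14.1); C0=np.array([.5204,-.0282])
EX=np.array([np.cos(A),np.sin(A)]); EY=np.array([-np.sin(A),np.cos(A)])
def toclamp(P): D=P[...,:2]-C0; return D@EX, D@EY
def fromclamp(x,y): return C0+x*EX+y*EY
E
python3 - <<'E'
from h import *
z=np.load('w1.npz'); K=(*z['K'],z['T']); P=cloud(K,z['d']);Z=P[...,2]
X,Y=toclamp(P)
b=(abs(X)<.06)&(abs(Y)<.15)
m=b&(Z>.085)&(Y>.03); 
for x0 in np.arange(-.03,.031,.006):
    q=m&(abs(X-x0)<.003); 
    if q.any(): print('half',round(x0,3),Y[q].min().round(4),Y[q].max().round(4))
q=m; print('x range',np.percentile(X[q],[0,2,98,100]).round(4),'outliers z',np.percentile(Z[q],[1,50,99]).round(3))
for y0 in np.arange(-.045,.145,.005):
    q=b&(abs(Y-y0)<.0025)&(abs(X)<.02); print(round(y0,3),np.percentile(Z[q],[10,50,90]).round(3) if q.any() else None)
# knob bar axis via dark pixels
k=b&(Z>.1)&(Z<.115)&(Y<-.05); print('knob',X[k].min(),X[k].max(),Y[k].min(),Y[k].max())
E
```

```text
half -0.03 0.03 0.0963
half -0.024 0.03 0.0984
half -0.018 0.0301 0.0985
half -0.012 0.0301 0.0984
half -0.006 0.0307 0.0984
half -0.0 0.03 0.0985
half 0.006 0.03 0.0985
half 0.012 0.03 0.0985
half 0.018 0.03 0.0985
half 0.024 0.0301 0.0985
half 0.03 0.0311 0.0954
x range [-0.06   -0.0583  0.0284  0.0336] outliers z [0.092 0.385 0.443]
-0.045 [0.05  0.056 0.059]
-0.04 [0.048 0.055 0.056]
-0.035 [0.07  0.071 0.071]
-0.03 [0.07  0.071 0.072]
-0.025 [0.012 0.068 0.072]
-0.02 [0.012 0.05  0.068]
-0.015 [0.042 0.065 0.069]
-0.01 [0.058 0.066 0.07 ]
-0.005 [0.063 0.068 0.07 ]
-0.0 [0.074 0.075 0.076]
0.005 [0.012 0.05  0.074]
0.01 [0.012 0.339 0.376]
0.015 [0.316 0.366 0.374]
0.02 [0.319 0.367 0.383]
0.025 [0.325 0.366 0.387]
0.03 [0.331 0.365 0.39 ]
0.035 [0.364 0.384 0.393]
0.04 [0.375 0.388 0.4  ]
0.045 [0.011 0.013 0.013]
0.05 [0.012 0.012 0.013]
0.055 [0.011 0.012 0.014]
0.06 [0.012 0.024 0.092]
0.065 [0.024 0.091 0.093]
0.07 [0.084 0.092 0.093]
0.075 [0.091 0.093 0.093]
0.08 [0.091 0.092 0.093]
0.085 [0.092 0.093 0.093]
0.09 [0.091 0.092 0.093]
0.095 [0.091 0.093 0.093]
0.1 [0.052 0.077 0.093]
0.105 [0.077 0.078 0.079]
0.11 [0.075 0.077 0.078]
0.115 [0.02  0.023 0.043]
0.12 [0.02  0.024 0.031]
0.125 [0.019 0.02  0.025]
0.13 [0.012 0.013 0.02 ]
0.135 [0.011 0.013 0.014]
0.14 [-0.001  0.001  0.012]
knob -0.02415741582895031 0.0244768899385075 -0.09739819481465418 -0.07404724378327197
```

```bash
python3 - <<'E'
from h import *
move([.4146,.27,.22],76.3)
E
```

```text
move [ 241.4 -132.4   99.6] [-0.09  0.02 -0.24]
```

Call:
play_rows(
  increments=[
    [[40, -25, 0], [0, 0, 0], 0],
    [[85, -50, 10], [0, 0, 0], 0],
    [[130, -75, 30], [0, 0, 0], 0],
    [[170, -100, 60], [0, 0, 0], 0],
    [[210, -120, 80], [0, 0, 0], 0],
    [[240, -130, 100], [0, 0, 0], 0],
    [[240, -130, 100], [0, 0, 0], 0],
    [[240, -130, 100], [0, 0, 0], 0],
    [[240, -130, 100], [0, 0, 0], 0],
  ],
)

```text
time: 2.35
ee_pos: [0.4151, 0.2696, 0.2211]
tcp_rot: [180.0, -0.0, 76.3]
wrist_force: [0.3, -0.1, 0.2]
opening: 0.0854
grasp_force: 0.0
```

```bash
python3 - <<'E'
from h import *
rgb,d,K=cam('wrist'); save('w2',rgb); P=cloud(K,d);Z=P[...,2]; v,u=np.mgrid[:420,:560]
hsv=cv2.cvtColor(rgb,cv2.COLOR_RGB2HSV)
m=(Z>.074)&(Z<.086)&(hsv[...,1]<70)&(abs(P[...,0]-.4146)<.05)&(abs(P[...,1]-.297)<.05)
m=cv2.morphologyEx(m.astype(np.uint8),cv2.MORPH_OPEN,np.ones((3,3)))>0
print(m.sum(),cv2.minAreaRect(P[m][:,:2].astype(np.float32)),u[m].min(),u[m].max(),v[m].min(),v[m].max(),np.median(Z[m]))
print('centroid',P[m].mean(0))
o=telemetry.get_obs(); print(o['ee_pos'],o['tcp_rot'],o['q'])
E
```

```text
2665 ((0.4135887324810028, 0.29547515511512756), (0.038328204303979874, 0.056033868342638016), 74.84703826904297) 232 298 148 193 0.08041809401734196
centroid [0.413298   0.29463865 0.08031031]
[0.41543445 0.26933665 0.22130299] [ 1.79943484e+02 -5.23707799e-02  7.62450679e+01] [ 3.29591722e+01 -3.12232440e+00 -1.35021106e+00  9.16952409e+01
 -5.23293607e-03  1.36714127e+02]
```

View pics/w2.png

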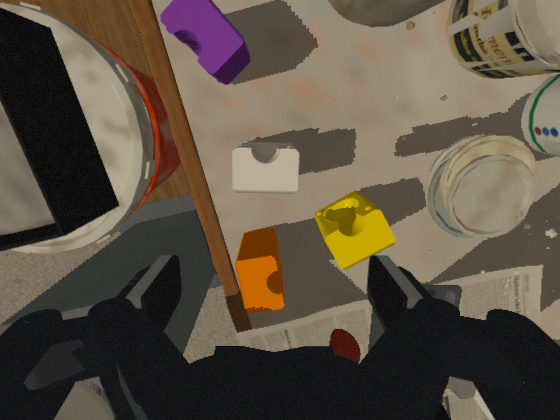

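The white half is at (265,167), hollow side up (world +y). The yellow one at (355,230) leaves room for the fingers.

```bash
python3 - <<'E'
from h import *
move([.4136,.2955,.055],75)
E
```

```text
move [ 24.8  -8.2 166.3] [ 0.06 -0.05  1.25]
```

Call:
play_rows(
  grip_force=40,
  increments=[
    [[25, -8, 30], [0, 0, 1.2], 0],
    [[25, -8, 60], [0, 0, 1.2], 0],
    [[25, -8, 90], [0, 0, 1.2], 0],
    [[25, -8, 120], [0, 0, 1.2], 0],
    [[25, -8, 145], [0, 0, 1.2], 0],
    [[25, -8, 160], [0, 0, 1.2], 0],
    [[25, -8, 166], [0, 0, 1.2], 0],
    [[25, -8, 166], [0, 0, 1.2], 0],
    [[25, -8, 166], [0, 0, 1.2], 0.3],
    [[25, -8, 166], [0, 0, 1.2], 0.5],
    [[25, -8, 166], [0, 0, 1.2], 0.6],
    [[25, -8, 166], [0, 0, 1.2], 0.6],
    [[25, -8, 166], [0, 0, 1.2], 0.6],
    [[25, -8, 166], [0, 0, 1.2], 0.6],
  ],
)

```text
time: 3.8
ee_pos: [0.4142, 0.2963, 0.0557]
tcp_rot: [179.9, -0.1, 75.1]
wrist_force: [-0.7, -0.5, 6.5]
opening: 0.0555
grasp_force: 44.0
```

Call:
play_rows(
  increments=[
    [[0, 0, -20], [0, 0, 0], 0.6],
    [[0, 0, -50], [0, 0, 0], 0.6],
    [[0, 0, -90], [0, 0, 0], 0.6],
    [[0, 0, -120], [0, 0, 0], 0.6],
    [[0, 0, -130], [0, 0, 0], 0.6],
    [[0, 0, -130], [0, 0, 0], 0.6],
    [[0, 0, -130], [0, 0, 0], 0.6],
  ],
)

```text
time: 4.5
ee_pos: [0.4131, 0.2956, 0.1825]
tcp_rot: [-179.9, 0.1, 75.1]
wrist_force: [-0.5, -0.4, -3.3]
opening: 0.0557
grasp_force: 44.0
```

```bash
python3 - <<'E'
from h import *
p=fromclamp(0,.034); print(p); move([*p,.155],75.9)
o=telemetry.get_obs(); print(o['wrist_force'],o['opening'],o['grasp_force'],o['ee_pos'],o['tcp_rot'])
E
```

```text
[0.52868291 0.00477565]
move [-251.2  186.7   27.7] [-0.08  0.09 -0.83]
[-0.5133436  -0.41176213 -3.34130113] 0.055663028471118696 43.96444916725159 [0.41307987 0.29561995 0.18252526] [-1.79922974e+02  9.42749477e-02  7.50722509e+01]
```

Call:
play_rows(
  increments=[
    [[-20, 15, 0], [0, 0, 0], 0.6],
    [[-50, 37, 0], [0, 0, 0], 0.6],
    [[-85, 63, 0], [0, 0, -0.3], 0.6],
    [[-120, 89, 0], [0, 0, -0.5], 0.6],
    [[-155, 115, 0], [0, 0, -0.8], 0.6],
    [[-190, 141, 0], [0, 0, -0.8], 0.6],
    [[-220, 164, 0], [0, 0, -0.8], 0.6],
    [[-240, 179, 0], [0, 0, -0.8], 0.6],
    [[-251, 187, 0], [0, 0, -0.8], 0.6],
    [[-251, 187, 0], [0, 0, -0.8], 0.6],
    [[-251, 187, 0], [0, 0, -0.8], 0.6],
    [[-251, 187, 0], [0, 0, -0.8], 0.6],
  ],
)

```text
time: 5.7
ee_pos: [0.529, 0.0062, 0.1839]
tcp_rot: [-180.0, -0.0, 75.9]
wrist_force: [0.9, -0.3, -2.6]
opening: 0.0556
grasp_force: 43.9
```

```bash
python3 - <<'E'
from h import *
rgb,d,K=cam('wrist'); save('w3',rgb); P=cloud(K,d);Z=P[...,2]; v,u=np.mgrid[:420,:560]
np.savez('w3',rgb=rgb,d=d,K=np.array(K[:3]),T=K[3])
o=telemetry.get_obs(); print(o['ee_pos'],o['tcp_rot'],toclamp(o['ee_pos']))
X,Y=toclamp(P); b=(abs(X)<.05)&(Y>-.02)&(Y<.14)
top=b&(Z>.198)&(Z<.214)&(u>200)&(u<360); top=cv2.morphologyEx(top.astype(np.uint8),cv2.MORPH_OPEN,np.ones((3,3)))>0
print('held',top.sum(),cv2.minAreaRect(np.stack([X[top],Y[top]],1).astype(np.float32)),np.median(Z[top]))
bk=b&(Z>.089)&(Z<.096)&(Y>.05); bk=cv2.morphologyEx(bk.astype(np.uint8),cv2.MORPH_OPEN,np.ones((3,3)))>0
print('back',bk.sum(),cv2.minAreaRect(np.stack([X[bk],Y[bk]],1).astype(np.float32)))
for x0 in (-.024,-.02,.02,.024):
    q=bk&(abs(X-x0)<.002); print(x0,Y[q].min() if q.any() else 0,Y[q].max() if q.any() else 0)
jw=b&(Z>.075)&(Z<.0805)&(Y>.095);print('jaw y',np.percentile(Y[jw],[0,2,5,50,95,98,100]).round(4),'x',X[jw].min(),X[jw].max())
E
```

```text
[0.52913012 0.00621264 0.18408178] [-1.79975675e+02 -5.35423094e-03  7.59516408e+01] (np.float64(8.36649891286928e-05), np.float64(0.03550264418560653))
held 13087 ((0.0028347186744213104, 0.03563670068979263), (0.06021230295300484, 0.03891675919294357), 1.4867717027664185) 0.2083560091808501
back 4099 ((-6.24675303697586e-05, 0.07965850085020065), (0.05595280975103378, 0.03817262500524521), 0.14730438590049744)
-0.024 0.06078414607039666 0.0986835930771205
-0.02 0.06052532602110698 0.09868198274914211
0.02 0.061566270592413805 0.09875023586610537
0.024 0.061480157739137654 0.09873899015456233
jaw y [0.1012 0.1012 0.1012 0.1053 0.1094 0.1094 0.1094] x -0.027733559690677225 0.027748557613306805
```

View pics/w3.png

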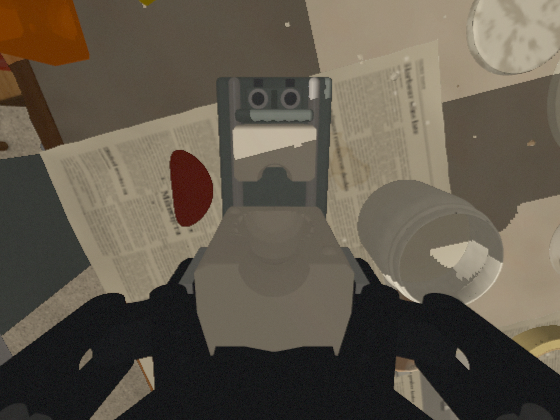

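The held half is at (278,280), hollow towards the back half's top at (275,140). The lane is centred at column 275. I'll check the held half's position and angle from its mating face before lowering.

```bash
python3 - <<'E'
from h import *
z=np.load('w3.npz'); K=(*z['K'],z['T']); P=cloud(K,z['d']);Z=P[...,2]; rgb=z['rgb'].astype(int)
X,Y=toclamp(P)
for z0 in (.135,.145,.155):
    q=(abs(Z-z0)<.004)&(abs(X)<.06)&(Y>.04)&(Y<.07); x=X[q]; y=Y[q]
    s=abs(x)>.02; print(z0,q.sum(),x.min().round(4),x.max().round(4),'yaw deg',np.degrees(np.polyfit(x[s],y[s],1)[0]).round(2),'y',np.median(y[s]).round(4))
print('bottom z',Z[(abs(X)<.025)&(Y>.045)&(Y<.06)&(Z>.1)].min())
o=telemetry.get_obs(); print(toclamp(o['ee_pos']),o['wrist_force'])
E
```

```text
0.135 280 -0.0279 0.0276 yaw deg 0.08 y 0.0534
0.145 1259 -0.0284 0.0274 yaw deg -0.65 y 0.0536
0.155 495 -0.0282 0.0277 yaw deg 0.08 y 0.0535
bottom z 0.13178347486849254
(np.float64(8.36649891286928e-05), np.float64(0.03550264418560653)) [ 0.43909964 -0.928998   -3.71798627]
```

Call:
play_rows(
  increments=[
    [[-1, 0, 15], [0, 0, 0], 0.6],
    [[-1, 0, 35], [0, 0, 0], 0.6],
    [[-1, 0, 55], [0, 0, 0], 0.6],
    [[-1, 0, 75], [0, 0, 0], 0.6],
    [[-1, 0, 90], [0, 0, 0], 0.6],
    [[-1, 0, 100], [0, 0, 0], 0.6],
    [[-1, 0, 106], [0, 0, 0], 0.6],
    [[-1, 0, 110], [0, 0, 0], 0.6],
    [[-1, 0, 112], [0, 0, 0], 0.6],
    [[-1, 0, 113], [0, 0, 0], 0.6],
    [[-1, 0, 113], [0, 0, 0], 0.6],
    [[-1, 0, 113], [0, 0, 0], 0.6],
  ],
)

```text
time: 6.95
ee_pos: [0.5295, 0.0042, 0.0717]
tcp_rot: [180.0, -0.0, 75.9]
wrist_force: [-0.4, 1.0, -2.5]
opening: 0.0557
grasp_force: 43.9
```

Call:
play_rows(
  increments=[
    [[0, 0, 1], [0, 0, 0], 0.6],
    [[0, 0, 2], [0, 0, 0], 0.6],
    [[0, 0, 2.5], [0, 0, 0], 0.6],
    [[0, 0, 3], [0, 0, 0], 0.6],
    [[0, 0, 3], [0, 0, 0], 0.6],
    [[0, 0, 3], [0, 0, 0], 0.6],
  ],
)

```text
time: 7.55
ee_pos: [0.5292, 0.0042, 0.0683]
tcp_rot: [180.0, -0.0, 75.9]
wrist_force: [0.7, 0.9, -3.2]
opening: 0.0556
grasp_force: 43.9
```

Call:
play_rows(
  increments=[
    [[0, 0, 0.5], [0, 0, 0], 0.6],
    [[0, 0, 1], [0, 0, 0], 0.6],
    [[0, 0, 1.5], [0, 0, 0], 0.6],
    [[0, 0, 1.5], [0, 0, 0], 0.6],
    [[0, 0, 1.5], [0, 0, 0], 0.6],
  ],
)

```text
time: 8.05
ee_pos: [0.5293, 0.0042, 0.0677]
tcp_rot: [180.0, -0.0, 75.9]
wrist_force: [-4.0, -0.2, 6.2]
opening: 0.0557
grasp_force: 44.8
```

Call:
play_rows(
  grip_force=20,
  increments=[
    [[0, 0, 0.5], [0, 0, 0], 0.3],
    [[0, 0, 0.5], [0, 0, 0], 0.2],
    [[0, 0, 0.5], [0, 0, 0], 0.1],
    [[0, 0, 0.5], [0, 0, 0], 0.1],
    [[0, 0, 0.5], [0, 0, 0], 0.1],
    [[0, 0, 0.5], [0, 0, 0], 0.1],
    [[0, 0, -20], [0, 0, 0], 0.1],
    [[0, 0, -50], [0, 0, 0], 0.1],
    [[0, 0, -90], [0, 0, 0], 0.1],
    [[0, 0, -115], [0, 0, 0], 0.1],
    [[0, 0, -115], [0, 0, 0], 0.1],
    [[0, 0, -115], [0, 0, 0], 0.1],
  ],
)

```text
time: 9.25
ee_pos: [0.5295, 0.0042, 0.1819]
tcp_rot: [180.0, -0.0, 75.9]
wrist_force: [-0.2, 0.6, -0.3]
opening: 0.0766
grasp_force: 0.0
```

```bash
cat >> h.py <<'E'
def halves(tag):
    rgb,d,K=cam('wrist'); P=cloud(K,d);Z=P[...,2]; X,Y=toclamp(P); save(tag,rgb)
    np.savez(tag,rgb=rgb,d=d,K=np.array(K[:3]),T=K[3])
    b=(abs(X)<.05)&(Y>-.02)&(Y<.14)&(Z>.086)&(Z<.098)
    b=cv2.morphologyEx(b.astype(np.uint8),cv2.MORPH_OPEN,np.ones((3,3)))
    n,l,s,c=cv2.connectedComponentsWithStats(b)
    for k in range(1,n):
        if s[k,4]>200: q=l==k; print(s[k,4],cv2.minAreaRect(np.stack([X[q],Y[q]],1).astype(np.float32)),np.median(Z[q]))
    q=(abs(X-.023)<.004)&(Z>.072)&(Z<.08); print('z72-80 y',np.percentile(Y[q],[0,5,50,95,100]).round(4) if q.any() else 0)
E
python3 - <<'E'
from h import *
halves('w4')
p=fromclamp(0,-.085); o=telemetry.get_obs(); print(p,o['q']); move([*p,.18],-14.1); move([*p,.18],165.9)
E
```

```text
4257 ((-5.278736352920532e-05, 0.07980421185493469), (0.05619854852557182, 0.038216497749090195), 0.26406943798065186) 0.09236994423257988
3661 ((0.0004491172730922699, 0.03288644552230835), (0.05606716498732567, 0.038151174783706665), 0.01800941862165928) 0.09232202146122714
z72-80 y [-0.0913 -0.0827  0.0058  0.1088  0.1096]
[ 0.49969272 -0.11063912] [ 4.49519285e-01  1.29164698e+00 -1.44318339e+00  8.73098180e+01
  1.06847383e-03  1.04585063e+02]
move [-118.5   -0.4    1. ] [-3.000e-02  4.000e-02  8.996e+01]
move [-118.5   -0.4    1. ] [-4.000e-02 -3.000e-02 -9.004e+01]
```

View pics/w4.png

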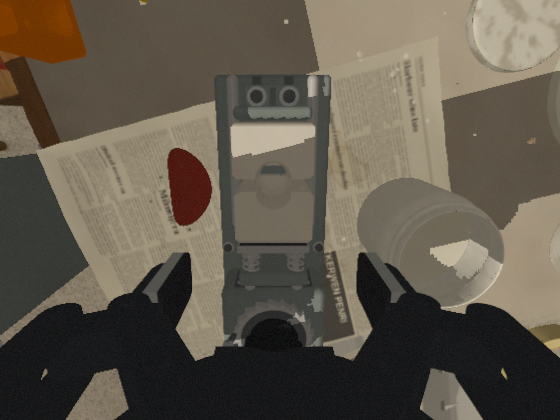

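The front half stands in the lane at (275,215), hollow to the back half at (275,140). The plate edge is just behind it at row 243. Next is the knob at (275,335).

Call:
play_rows(
  increments=[
    [[-20, 0, 0], [0, 0, -8.5], 0.3],
    [[-40, 0, 0], [0, 0, -17], 0.5],
    [[-60, 0, 0], [0, 0, -25.5], 0.55],
    [[-80, 0, 0], [0, 0, -34], 0.55],
    [[-100, 0, 0], [0, 0, -42.5], 0.55],
    [[-118, 0, 0], [0, 0, -51], 0.55],
    [[-118.5, 0, 0], [0, 0, -59.5], 0.55],
    [[-118.5, 0, 0], [0, 0, -68], 0.55],
    [[-118.5, 0, 0], [0, 0, -76], 0.55],
    [[-118.5, 0, 0], [0, 0, -84], 0.55],
    [[-118.5, 0, 0], [0, 0, -90], 0.55],
    [[-118.5, 0, 0], [0, 0, -90], 0.55],
    [[-118.5, 0, 0], [0, 0, -90], 0.55],
    [[-118.5, 0, 0], [0, 0, -90], 0.55],
  ],
)

```text
time: 10.7
ee_pos: [0.5001, -0.1107, 0.1812]
tcp_rot: [180.0, -0.1, 165.7]
wrist_force: [0.4, -0.7, -0.1]
opening: 0.0388
grasp_force: 0.0
```

```bash
python3 - <<'E'
from h import *
p=fromclamp(0,-.085); o=telemetry.get_obs(); print(o['q'],o['opening'],o['torque']); move([*p,.099],165.9)
E
```

```text
[-1.24801530e+01 -1.00342433e+00 -3.71900766e+00  8.73364371e+01
  1.91314395e-03  1.78986506e+00] 0.038838947700696264 [ 0.04429838  0.01494776 -0.00255352]
move [ 0.3 -0.1 82.2] [ 0.   -0.05 -0.17]
```

Call:
play_rows(
  grip_force=40,
  increments=[
    [[0, 0, 25], [0, 0, 0], 0.55],
    [[0, 0, 50], [0, 0, 0], 0.55],
    [[0, 0, 70], [0, 0, 0], 0.55],
    [[0, 0, 80], [0, 0, 0], 0.55],
    [[0, 0, 82], [0, 0, 0], 0.55],
    [[0, 0, 82], [0, 0, 0], 0.55],
    [[0, 0, 82], [0, 0, 0], 0.75],
    [[0, 0, 82], [0, 0, 0], 0.9],
    [[0, 0, 82], [0, 0, 0], 1],
    [[0, 0, 82], [0, 0, 0], 1],
    [[0, 0, 82], [0, 0, 0], 1],
    [[0, 0, 82], [0, 0, 0], 1],
  ],
)

```text
time: 11.9
ee_pos: [0.5009, -0.1111, 0.101]
tcp_rot: [-180.0, 0.1, 165.9]
wrist_force: [-1.1, -3.0, 7.2]
opening: 0.0121
grasp_force: 45.9
```

```bash
python3 - <<'E'
from h import *
o=telemetry.get_obs(); print(o['q'],o['opening'],o['torque'],o['wrist_force'],o['tcp_rot'],o['ee_pos'],toclamp(o['ee_pos']))
E
```

```text
[-1.24934494e+01 -4.45966859e-01 -1.20272594e+01  7.82915083e+01
 -2.73333595e-02  1.65389221e+00] 0.012145646479010027 [-0.46978459  0.15807999 -0.02590967] [-1.06030396 -2.95044532  7.23230382] [-1.79976349e+02  1.27935041e-01  1.65852654e+02] [ 0.50094818 -0.11112742  0.10100006] (np.float64(0.001336585807629763), np.float64(-0.0851677450363595))
```

Call:
play_rows(
  increments=[
    [[0, 0, 0], [0, 0, 2], 1],
    [[0, 0, 0], [0, 0, 6], 1],
    [[0, 0, 0], [0, 0, 10.5], 1],
    [[0, 0, 0], [0, 0, 15], 1],
    [[0, 0, 0], [0, 0, 19.5], 1],
    [[0, 0, 0], [0, 0, 24], 1],
    [[0, 0, 0], [0, 0, 28.5], 1],
    [[0, 0, 0], [0, 0, 33], 1],
    [[0, 0, 0], [0, 0, 37.5], 1],
    [[0, 0, 0], [0, 0, 42], 1],
    [[0, 0, 0], [0, 0, 46.5], 1],
    [[0, 0, 0], [0, 0, 51], 1],
    [[0, 0, 0], [0, 0, 55.5], 1],
    [[0, 0, 0], [0, 0, 60], 1],
    [[0, 0, 0], [0, 0, 64.5], 1],
    [[0, 0, 0], [0, 0, 69], 1],
    [[0, 0, 0], [0, 0, 73.5], 1],
    [[0, 0, 0], [0, 0, 78], 1],
    [[0, 0, 0], [0, 0, 78], 1],
    [[0, 0, 0], [0, 0, 78], 1],
  ],
)

```text
time: 13.9
ee_pos: [0.5002, -0.1117, 0.101]
tcp_rot: [180.0, 0.1, 87.8]
wrist_force: [-4.5, -5.6, 8.2]
opening: 0.0125
grasp_force: 46.2
```

```bash
cat > s.py <<'E'
from h import *
o=telemetry.get_obs(); yaw=o['tcp_rot'][2]; a=(165.9-yaw)%360
print('knob deg',a,'rad',np.radians(a),'teeth',np.radians(a)/.31416,'torque',o['torque'].round(3),'F',o['wrist_force'].round(2),o['opening'],o['q'][5],o['time'],toclamp(o['ee_pos']))
E
cat > look.py <<'E'
from h import *
import sys
rgb,d,K=cam(sys.argv[1]); P=cloud(K,d);Z=P[...,2]; X,Y=toclamp(P); np.savez(sys.argv[2],rgb=rgb,d=d,K=np.array(K[:3]),T=K[3]); save(sys.argv[2],rgb)
for a,b_,y0 in ((.088,.097,.0),(.071,.080,-.05)):
    q=(abs(X)<.027)&(Z>a)&(Z<b_)&(Y>y0)&(Y<.13); print(a,q.sum(),np.histogram(Y[q],np.arange(-.05,.13,.006))[0])
E
python3 s.py; python3 look.py wrist w5; python3 look.py top t5
```

```text
knob deg 78.0841546051521 rad 1.3628255914961969 teeth 4.337998445047736 torque [-1.136  1.092  0.014] F [-4.47 -5.6   8.22] 0.012472194008866132 79.66099616288768 13.9 (np.float64(0.0007103828831513358), np.float64(-0.08587652079111395))
0.088 3523 [   0    0    0    0    0    0    0    0    0    0    0 1693 1562  268
    0    0    0    0    0    0    0    0    0    0    0    0    0    0
    0]
0.071 4860 [   0    0    0    0    0  777  886    2    3    0 1843 1349    0    0
    0    0    0    0    0    0    0    0    0    0    0    0    0    0
    0]
0.088 513 [ 0  0  0  0  0  0  0  0  0  0  0 11 45 45 44 47 34 28  9 26 37 46 45 44
 47  5  0  0  0]
0.071 177 [ 0  0  0  0  0 11 21  3  1  0 27 24  1  0  2  1  4  3  5  1  1  0  0  1
  0 30 41  0  0]
```

Call:
play_rows(
  increments=[
    [[0, 0, 0], [0, 0, 2], 1],
    [[0, 0, 0], [0, 0, 5], 1],
    [[0, 0, 0], [0, 0, 8.5], 1],
    [[0, 0, 0], [0, 0, 12], 1],
    [[0, 0, 0], [0, 0, 15.5], 1],
    [[0, 0, 0], [0, 0, 19], 1],
    [[0, 0, 0], [0, 0, 22.5], 1],
    [[0, 0, 0], [0, 0, 26], 1],
    [[0, 0, 0], [0, 0, 29.5], 1],
    [[0, 0, 0], [0, 0, 33], 1],
    [[0, 0, 0], [0, 0, 36.5], 1],
    [[0, 0, 0], [0, 0, 40], 1],
    [[0, 0, 0], [0, 0, 43], 1],
    [[0, 0, 0], [0, 0, 46], 1],
    [[0, 0, 0], [0, 0, 49], 1],
    [[0, 0, 0], [0, 0, 52], 1],
    [[0, 0, 0], [0, 0, 54], 1],
    [[0, 0, 0], [0, 0, 54], 1],
    [[0, 0, 0], [0, 0, 54], 1],
  ],
)

```text
time: 15.9
ee_pos: [0.4996, -0.1114, 0.101]
tcp_rot: [180.0, 0.1, 33.8]
wrist_force: [-7.8, -3.1, 11.2]
opening: 0.0123
grasp_force: 46.6
```

```bash
python3 s.py; python3 look.py top t6; python3 look.py wrist w6; python3 - <<'E'
from h import *
for n in ('top','t5','t6','w4','w5','w6'):
    z=np.load(n+'.npz'); K=(*z['K'],z['T']); P=cloud(K,z['d']);Z=P[...,2];X,Y=toclamp(P)
    q=(abs(X)<.027)&(Z>.073)&(Z<.08)&(Y<.045)&(Y>-.03); c=(abs(X)<.027)&(Z>.0695)&(Z<.073)&(Y<.03)&(Y>-.04)
    print(n,'plate',q.sum(),np.percentile(Y[q],[10,50,90]).round(4) if q.any() else 0,'cross',c.sum(),np.percentile(Y[c],[10,50,90]).round(4) if c.any() else 0)
    h=(abs(X)<.027)&(Z>.088)&(Z<.096)&(Y>-.01)&(Y<.12); print('  halves',h.sum(),np.percentile(Y[h],[1,99]).round(4) if h.any() else 0)
E
```

```text
knob deg 132.06933516312338 rad 2.3050447395164255 teeth 7.3371681293494575 torque [-0.754  1.775  0.119] F [-7.77 -3.06 11.16] 0.012316555100580568 133.65034772484722 15.9 (np.float64(5.635617348433847e-05), np.float64(-0.08574760924221407))
0.088 528 [ 0  0  0  0  0  0  0  0  0  0  0  0 13 47 47 46 47 36 28 28 30 49 46 45
 47 19  0  0  0]
0.071 163 [ 0  0  0  0  0  0  0 12 19  1  0 26 24  0  1  0  0  1  4  3  2  1  0  0
  0 27 42  0  0]
0.088 10506 [   0    0    0    0    0    0    0    0    0    0    0    0 1848 2292
 2357 2166 1558  272   13    0    0    0    0    0    0    0    0    0
    0]
0.071 5314 [   0    0    0    0    0    0    4  902  695    3    5 1850 1378    0
    0    0    0    0   38  253  186    0    0    0    0    0    0    0
    0]
top plate 45 [-0.0239  0.0021  0.0055] cross 76 [-0.03   -0.0228  0.0052]
  halves 256 [0.0632 0.1004]
t5 plate 50 [-0.0137  0.0159  0.0187] cross 71 [-0.0162 -0.0111  0.0149]
  halves 507 [0.0216 0.0999]
t6 plate 44 [0.0188 0.0218 0.0244] cross 73 [-0.0049  0.0009  0.0209]
  halves 522 [0.0273 0.1018]
w4 plate 645 [-0.0009  0.0024  0.0058] cross 902 [-0.0319 -0.0265  0.0036]
  halves 7582 [0.0147 0.0982]
w5 plate 2879 [0.0115 0.015  0.019 ] cross 3464 [-0.0178 -0.0123  0.011 ]
  halves 3523 [0.0187 0.0305]
w6 plate 2895 [0.0172 0.0211 0.025 ] cross 3340 [-0.0067 -0.0013  0.0169]
  halves 10506 [0.0245 0.0542]
```

Call:
play_rows(
  increments=[
    [[0, 0, 0], [0, 0, 2], 1],
    [[0, 0, 0], [0, 0, 4.5], 1],
    [[0, 0, 0], [0, 0, 7], 1],
    [[0, 0, 0], [0, 0, 9.5], 1],
    [[0, 0, 0], [0, 0, 12], 1],
    [[0, 0, 0], [0, 0, 14.5], 1],
    [[0, 0, 0], [0, 0, 17], 1],
    [[0, 0, 0], [0, 0, 17], 1],
    [[0, 0, 0], [0, 0, 17], 1],
  ],
)

```text
time: 16.9
ee_pos: [0.4995, -0.1111, 0.101]
tcp_rot: [180.0, 0.1, 16.8]
wrist_force: [-8.8, -3.3, 11.2]
opening: 0.0118
grasp_force: 46.7
```

```bash
python3 s.py; python3 look.py top t7
```

```text
knob deg 149.05186054034587 rad 2.60144572265245 teeth 8.280639555170772 torque [-0.518  1.842  0.193] F [-8.84 -3.25 11.23] 0.011818207937857535 150.64660279172747 16.9 (np.float64(-7.986717068659416e-05), np.float64(-0.08552712109978217))
0.088 524 [ 0  0  0  0  0  0  0  0  0  0  0  0 11 47 47 46 45 36 27 25 33 48 46 46
 48 19  0  0  0]
0.071 163 [ 0  0  0  0  0  0  0  0 20 19  0 24 22  0  2  0  0  1  4  4  2  1  0  0
  0 27 37  0  0]
```

Call:
play_rows(
  grip_force=20,
  increments=[
    [[0, 0, 0], [0, 0, -2], 1],
    [[0, 0, 0], [0, 0, -4], 1],
    [[0, 0, 0], [0, 0, -4.5], 1],
    [[0, 0, 0], [0, 0, -4.5], 0.8],
    [[0, 0, 0], [0, 0, -4.5], 0.65],
    [[0, 0, 0], [0, 0, -4.5], 0.55],
    [[0, 0, 0], [0, 0, -4.5], 0.55],
    [[0, 0, 0], [0, 0, -4.5], 0.55],
    [[0, 0, -20], [0, 0, -4.5], 0.55],
    [[0, 0, -50], [0, 0, -4.5], 0.55],
    [[0, 0, -80], [0, 0, -4.5], 0.55],
    [[0, 0, -120], [0, 0, -4.5], 0.55],
    [[0, 0, -120], [0, 0, -4.5], 0.55],
  ],
)

```text
time: 18.25
ee_pos: [0.5018, -0.111, 0.2251]
tcp_rot: [179.8, -0.4, 21.4]
wrist_force: [0.2, -1.3, -0.2]
opening: 0.0382
grasp_force: 0.0
```

```bash
python3 s.py; python3 - <<'E'
from h import *
o=telemetry.get_obs(); p=fromclamp(0,.0); move([*p,.3],75.9)
E
```

```text
knob deg 144.5287868002637 rad 2.522503193577522 teeth 8.02935826832672 torque [ 0.04  -0.016  0.009] F [ 0.2  -1.27 -0.19] 0.03822269902660977 146.15285122489732 18.25 (np.float64(0.002174799949887247), np.float64(-0.08485152147084526))
move [ 47.9 -70.1 -74.9] [  0.38  -0.22 -54.53]
```

Call:
play_rows(
  increments=[
    [[5, -10, -15], [0, 0, -8], 0.55],
    [[15, -22, -30], [0, 0, -16], 0.55],
    [[25, -35, -45], [0, 0, -24], 0.55],
    [[34, -50, -60], [0, 0, -32], 0.55],
    [[42, -62, -70], [0, 0, -40], 0.55],
    [[48, -70, -75], [0, 0, -48], 0.55],
    [[48, -70, -75], [0, 0, -54.5], 0.55],
    [[48, -70, -75], [0, 0, -54.5], 0.55],
    [[48, -70, -75], [0, 0, -54.5], 0.55],
  ],
)

```text
time: 19.15
ee_pos: [0.5195, -0.0281, 0.2943]
tcp_rot: [-180.0, 0.0, 75.7]
wrist_force: [0.2, 0.1, -0.1]
opening: 0.0387
grasp_force: 0.0
```

```bash
python3 look.py wrist w8; python3 - <<'E'
from h import *
z=np.load('w8.npz'); K=(*z['K'],z['T']); P=cloud(K,z['d']);Z=P[...,2];X,Y=toclamp(P)
q=(abs(X)<.027)&(Z>.073)&(Z<.08)&(Y<.045)&(Y>.008); c=(abs(X)<.027)&(Z>.0695)&(Z<.073)&(Y<.012)&(Y>-.04)
print('plate',np.percentile(Y[q],[10,50,90]),'cross',np.percentile(Y[c],[10,50,90]))
h=(abs(X)<.03)&(Z>.088)&(Z<.097)&(Y>.0)&(Y<.12); print('halves',np.percentile(Y[h],[1,99]),np.percentile(X[h],[1,99]))
k=(abs(X)<.04)&(Z>.104)&(Z<.116)&(abs(Y+.085)<.04); r=cv2.minAreaRect(np.stack([X[k],Y[k]],1).astype(np.float32)); print('knob',k.sum(),r)
w=cv2.fitLine(np.stack([X[k],Y[k]],1).astype(np.float32),cv2.DIST_L2,0,.01,.01).ravel(); print('bar angle cw deg',-np.degrees(np.arctan2(w[1],w[0]))%180,w)
E
```

```text
0.088 3742 [  0   0   0   0   0   0   0   0   0   0   0   0 152 309 311 316 316 228
 180 211 291 322 358 346 375  27   0   0   0]
0.071 982 [  0   0   0   0   0   0   0  83 180  15   5 244   4   0   0   0   0  18
  10  10  11   0   0   0   0 201 201   0   0]
plate [0.01744912 0.01969608 0.02182513] cross [-0.00432543  0.00031901  0.00481027]
halves [0.02523016 0.0999483 ] [-0.02729911  0.02747179]
knob 629 ((0.00034896982833743095, -0.08522064238786697), (0.047595880925655365, 0.02273479849100113), 52.93424987792969)
bar angle cw deg 143.12817 [ 7.9997969e-01  6.0002708e-01  2.8217825e-04 -8.4163874e-02]
```

View pics/w8.png

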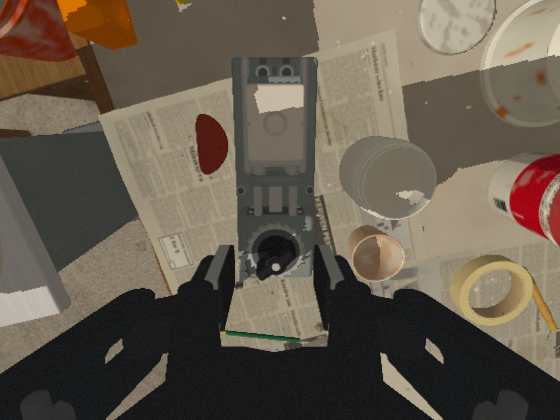

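The wrist view shows the mould closed in the lane at (275,125). The knob at (273,262) is held at about 143–144°, which is tooth 8. The springs are squeezed about 9.5 mm, roughly 15 N, so I'm handing it in.

```bash
python3 -c "
from h import *
print(workorder.job_done())"
```

```text
the job is handed in; nothing more can be done
None
```

The loose half is in the clamp and the mould is closed. The pawl holds at tooth 8 with the springs squeezed about 9.5 of their 16 mm (roughly 15 N, my estimate). The gripper is clear, and the job is handed in; no verdict came back.

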